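# Seat the keyed filter cover on the ventilator

### The arm

A 7-joint arm with a two-finger parallel gripper is mounted at the origin on the work surface. World frame = base frame: x ahead of the robot, y to its left, z up, the work surface at z = 0. Lengths are in m, angles in rad, forces in N, time in s.
With the tool pointing down it reaches from about 0.425 to 0.95 m from the base axis. Payload 4.7 kg.
Tool frame: the origin (TCP) lies on the centre line of the jaws, within the pads' length; the fingertips stand robot.nose_length ahead of it and the grasp point (between the pads) lies 8 mm behind it (robot.nose_length is the distance from the TCP to the fingertips, in m); z points along the fingers, y is the line along which they close (so a half turn about z gives the same grasp; the last joint's range is limited). The gripper opens to 85 mm and grips with 20 to 120 N. Pads are 22 mm wide; open, the fingers measure 114 mm over their backs; the gripper's body (76 mm by 85 mm) begins 54 mm behind the grasp point. The pads swing forward as they close: fully open they stand 13 mm farther back than shut.
Start: joints at [-1.378, 0.469, -0.049, 1.532, 0.024, 1.141, -0.082], TCP at [0.148, 0.658, 0.215] pointing down, gripper open.
Joint ranges: [-2.59, 2.59], [-0.33, 1.99], [-1.39, 1.29], [0.1, 2.45], [-1.04, 4.18], [0.21, 1.99], [-2.66, 2.66]. Speed limits (rad/s): [2.57, 2.57, 3.14, 3.14, 3.14, 3.14, 3.14].

### API

Orientations are given as [roll, pitch, yaw] about the fixed x, y, z axes, in that order (R = Rz(yaw) Ry(pitch) Rx(roll)).
In Python, from plant import robot gives the robot as it stands. Calls block until the motion is done:
- robot.goto(position, orientation): joint-space move of the TCP to a pose.
- robot.move_straight(position, vel=0.15, attitude=None, contact_N=None): straight line of the TCP; attitude=None keeps the orientation; vel is the mean speed in m/s. With contact_N (N) it stops when the force on the tool has changed by that much, and returns True; else False.
- robot.move_joints(angles): joint-space move.
- robot.grip(opening, strength=None): opening from 0.0 (shut) to 1.0 (fully open); strength is the grip in N (None keeps the last); returns when the fingers have stopped.
- robot.sleep(seconds).
- robot.inverse_kinematics(position, orientation): joint angles nearest the present ones, or None.
- robot.sense(): the state.
- robot.grab_frame(name): name is "scene" or "top" or "wrist"; returns a dict with "image" (384x512x3 uint8, red, green, blue), "range_z" (384x512 float32, m along the optical axis (not along the pixel's ray), 0 where there is no reading), "fx", "fy", "cx", "cy" (pixels), "R" (3x3) and "t" (3): a world point X has camera coordinates R X + t. Camera axes: x right, y down, z forward; pixel columns grow to the right and rows downward; lengths in m; the calibration is good to about 2 mm. A picture is of the moment at which its call begins.
A pose or a line that the arm cannot do raises robot.IKError and nothing moves.
- robot.close_job(): hands the job in; it is judged then, once.
The state is a dict: "t": time; "joint_pos": joint angles; "joint_velocities": joint speeds; "effort": joint torques, N m; "tcp_pos": TCP position; "tcp_rot": TCP orientation; "wrist_force": force on the tool from outside, world axes, zero at the start; "torque": the same for the moment, N m; "opening": opening from 0.0 (shut) to 1.0 (fully open); "gripper_force": force on a finger pad.
Only numpy, scipy, OpenCV 4.12 (cv2) and the standard library are available. Lean on these libraries where they do the work, as an engineer would, in place of code of your own. Each camera call takes 0.05 s, during which the arm holds its last target. There are 200 camera calls.

### The job

With a fingertip, turn the round white filter cover on the orange ventilator by pushing its blue thumb tab until the notch in the cover's rim meets the red pin, then press the cover down until it is fully home and flat, and take the hand away. Do not pick the cover up, and leave the pill bottle, the steel cup and the spare filter where they stand.

Things in the scene. Friction and masses are not known exactly. Their poses are not given: they have to be found in the camera images.
- ventilator: fixed orange ventilator case lying flat, 170 x 280 x 60 mm high. Origin on the table below the centre of its round filter bay; z up; the case spans x -85 to +85, y -90 to +190 mm. Red locating pin on its +x axis. In the bay's centre a fixed steel spigot, 20 mm in diameter, top 78 mm above the table: the cover turns on it
- bay (a point): centre of the bay at the height of the seat, 64 mm above the table: where the centre of the cover's underside ends when it is fully home. Axes as the ventilator's
- pin (a point): point on the red pin's centre line, 42 mm from the bay's centre, 64 mm above the table. The pin lies radially, from 34 to 66 mm out, 8 mm wide, rounded top 71 mm above the table; its outer end shows beyond the cover's rim
- cover: loose round white filter cover, 92 mm in diameter, rim 10 mm thick, about 0.15 kg. Origin at the centre of its underside, z up; notch along its +x, tab along its -x. At the start it lies level, underside 72 mm above the table, just clear of the pin, notch 0.7 to 3.1 rad off the pin to either side. It turns easily when the tab is pushed sideways and stops when the push stops
- notch (a point): centre of the notch (14 mm wide, cut through the rim from 34 mm out to the edge), 42 mm out along the cover's +x axis, at the underside; a red line on the cover points to it. Lies at pin when the cover is home. With the notch over the pin (within about 0.06 rad) the cover can be pressed down; pressed before that it catches on the pin and tilts
- tab (a point): middle of the top of the thumb tab, 32 mm from the cover's centre along its -x axis, 35.5 mm above the underside. The tab is 16 mm long radially (24 to 40 mm from the centre), 10 mm thick, and rises from the rim's top face (10 mm above the underside)
- hub (a point): middle of the blue hub's closed top face (40 mm in diameter), on the cover's axis, 21 mm above the underside: the place to press. Its bore sits on the spigot with 1 mm of play
- pill_bottle: loose amber pill bottle with white cap, 44 mm in diameter, 85 mm high, origin at the centre of its foot; to be left alone
- steel_cup: loose steel cup, 70 mm in diameter at the rim, 70 mm high, origin at the centre of its foot; to be left alone
- filter: loose green spare filter cartridge, 58 mm in diameter, 45 mm high with a 20 mm spout on top, origin at the centre of its foot; to be left alone
- seal (a joint): how far the black rubber seal ring under the cover is pressed down: 0 m at the start, 0.008 m when the cover is home. It yields to about 5 N and stays where it is pushed, so the cover stays down when released
Not all that is in view belongs to the job. Of the things shaped like the cover, the white one is meant.

How it is judged:
On the way, in this order (a step that is already met when the one before it is completed fails the run):
1. the notch has been turned to the pin (horizontal distance between notch and pin below 0.006 m).
2. the cover is pressed home (z of cover in the frame of bay below 0.0015 m and horizontal distance between notch and pin below 0.006 m), for 0.2 s.
At the end, for the whole second after the job is handed in: the cover lies at rest and level (within 0.04 rad) on its seat, its underside no more than 1.5 mm above the seat, its centre within 4 mm of the bay's and its notch over the pin (within 6 mm); bottle, cup and spare filter still stand upright in their places (all of step 2 and horizontal distance between cover and bay below 0.004 m and angle between cover's own z axis and vertical below 0.04 rad and linear speed of cover below 0.01 m/s and angle between each of pill_bottle, steel_cup, filter's own z axis and vertical below 0.2 rad); the robot touches nothing.
It fails at once if the cover is lifted (more than 12 mm above where it lay) (z of cover in the frame of bay above 0.02 m).
It fails at once if the cover is tipped off its spigot (angle between cover's own z axis and vertical above 0.5 rad).
It fails at once if the pill bottle, steel cup or spare filter is moved by more than 25 mm (distance of any of pill_bottle, steel_cup, filter from where it was at the start of the episode above 0.025 m).
It also fails if it takes over 58 s, if anything falls off the work surface, if the arm or the gripper's body presses on something with over 40 N, if the wrist force passes 120 N, or if a joint passes its speed limit or range.

## Working session

There is one attempt and no reset: what is moved stays moved. The work goes in short steps, each a Python script; the robot and the scene stay as the last script left them, time stands still between calls to the robot, and variables do not carry over. Pictures are saved under pics/ and viewed, at most 10 in all, crops included, and the job is handed in when it is done.

```bash
ls; mkdir -p pics; cat > h.py <<'E'
import numpy as np, cv2
from plant import robot
def snap(cam,fn):
    f=robot.grab_frame(cam); np.savez('pics/'+fn+'.npz',**f)
    cv2.imwrite('pics/'+fn+'.png',f['image'][:,:,::-1]); return f
def load(fn): return dict(np.load('pics/'+fn+'.npz'))
def px(f,u,v,z=None):
    """world point at pixel: from depth, or on plane height z"""
    d=np.array([(u-f['cx'])/f['fx'],(v-f['cy'])/f['fy'],1.]); R,t=f['R'],f['t']
    if z is None:
        s=float(np.median(f['range_z'][int(v)-1:int(v)+2,int(u)-1:int(u)+2]))
    else:
        o=-R.T@t; s=(z-o[2])/(R.T@d)[2]
    return R.T@(d*s-t)
E
python3 - <<'E'
from h import *
a=snap('top','top0');b=snap('scene','scene0')
im=np.vstack([a['image'],b['image']])[:,:,::-1]
im=np.hstack([a['image'],b['image']])[:,:,::-1]
cv2.imwrite('pics/both.png',cv2.resize(im,(800,300)))
cv2.imwrite('pics/top0b.png',cv2.resize(a['image'][:,:,::-1],(768,576),interpolation=cv2.INTER_CUBIC))
s=robot.sense();print(s['t'],s['tcp_pos'],s['tcp_rot'],robot.nose_length)
E
```

```text
pics
0.1 [0.1483509  0.65792919 0.21406618] [-3.13983594e+00  7.25063351e-05  2.91983771e+00] 0.011
```

View pics/top0b.png

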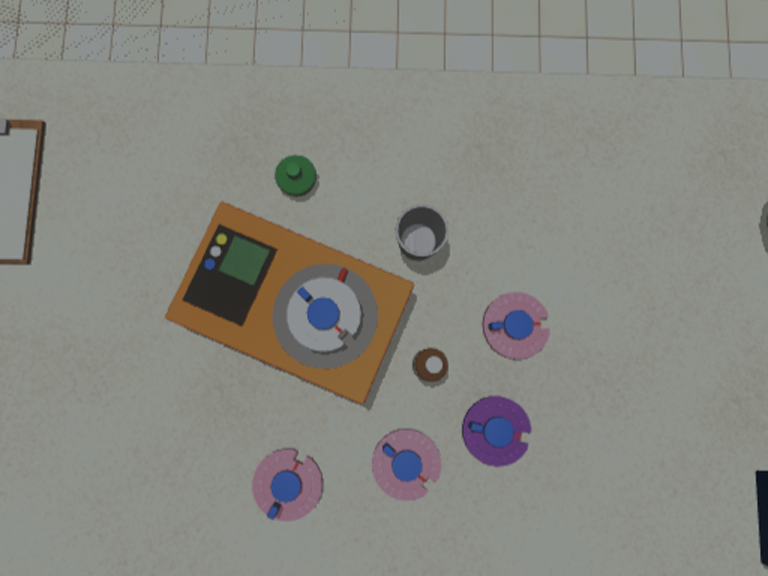

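The top view (1.5× enlarged) shows five cover-shaped things: white (323,313) in the orange case, pink (516,325), pink (407,464), pink (287,485) and purple (497,431). Only the one in the ventilator bay is white, so that is the one meant. Its tab is at (304,294), its notch at (347,337) and the red pin at (343,274). Next I'll check it in an enlarged crop.

```bash
python3 - <<'E'
from h import *
a=load('top0');c=a['image'][165:255,170:280][:,:,::-1]
cv2.imwrite('pics/crop1.png',cv2.resize(c,None,fx=7,fy=6.6667,interpolation=cv2.INTER_CUBIC) if 0 else cv2.resize(c,None,fx=6,fy=6,interpolation=cv2.INTER_CUBIC))
for n,u,v,z in [('hub',323,313,.093),('pin',343,274,.071),('tab',304,294,.1075),('notch',347,337,.082),('c1',220,204,.06),('c2',413,285,.06),('c3',363,403,.06),('c4',167,317,.06),('cup',421,232,.07),('bottle',432,364,.085),('filt',294,170,.065)]:
    print(n,px(a,u/1.5,v/1.5).round(3),px(a,u/1.5,v/1.5,z).round(3))
print((-a['R'].T@a['t']).round(3))
E
```

```text
hub [0.549 0.081 0.093] [0.549 0.081 0.093]
pin [0.601 0.059 0.071] [0.601 0.059 0.071]
tab [0.57  0.103 0.108] [0.57  0.103 0.108]
notch [0.521 0.052 0.06 ] [0.52  0.051 0.082]
c1 [0.693 0.226 0.057] [0.693 0.225 0.06 ]
c2 [ 0.591 -0.032  0.058] [ 0.591 -0.032  0.06 ]
c3 [0.439 0.029 0.057] [0.439 0.029 0.06 ]
c4 [0.541 0.284 0.059] [0.541 0.284 0.06 ]
cup [ 0.675 -0.045  0.005] [ 0.659 -0.04   0.07 ]
bottle [ 0.49  -0.055  0.084] [ 0.49  -0.055  0.085]
filt [0.747 0.132 0.045] [0.74  0.129 0.065]
[0.487 0.014 0.783]
```

View pics/crop1.png

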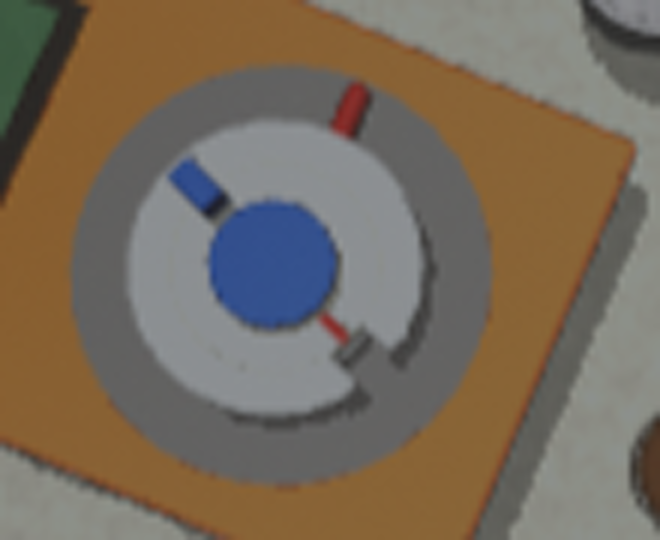

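The crop confirms it: white disc, hub at crop pixel (273,264), tab up-left at about (198,185), notch at lower right, about (375,365), and pin at (352,110). The bay centre is about (0.549, 0.081), which agrees with the case corners. The pin angle is about -0.375 and the tab angle about 0.79, so the cover must turn about +1.97 rad CCW. I'll check IK along the arc, then touch the orange case to calibrate the shut fingertip height.

```bash
cat >> h.py <<'E'
C=np.array([.549,.081]); PIN=-.375
def pose(phi,off,r=32e-3,k=-1):
    """tool xy and yaw: at tab angle phi, 'off' behind (cw of) tab midplane; tool x tangential"""
    er=np.array([np.cos(phi),np.sin(phi)]);et=np.array([-er[1],er[0]])
    return C+r*er-off*et, phi+k*np.pi/2
E
python3 - <<'E'
from h import *
for k in (-1,1,0,2):
    for phi in np.linspace(.79,2.77,5):
        p,y=pose(phi,.017,k=k)
        q=robot.inverse_kinematics([*p,.12],[np.pi,0,y]); print(k,round(phi,2),p.round(3),None if q is None else np.round(q,2))
robot.grip(0.0)
y=pose(.79,.017,k=-1)[1]
robot.goto([.64,.12,.13],[np.pi,0,y])
print(robot.move_straight([.64,.12,.05],vel=.03,contact_N=3)); s=robot.sense(); print(s['t'],s['tcp_pos'],s['wrist_force'],s['joint_pos'])
robot.move_straight([.64,.12,.15])
E
```

```text
-1 0.79 [0.584 0.092] [-0.98  0.68  1.11  1.88 -0.71  1.05 -1.92]
-1 1.28 [0.574 0.107] [-1.01  0.67  1.11  1.89 -0.71  1.04 -1.45]
-1 1.78 [0.559 0.116] [-0.79  0.47  0.68  1.91 -0.37  0.89 -1.28]
-1 2.28 [0.541 0.116] [-0.76  0.43  0.61  1.95 -0.32  0.86 -0.85]
-1 2.77 [0.525 0.108] [-0.72  0.39  0.55  1.99 -0.27  0.84 -0.39]
1 0.79 [0.584 0.092] [-0.54  0.45  0.41  1.86 -0.23  0.88  0.77]
1 1.28 [0.574 0.107] [-0.5   0.43  0.31  1.87 -0.17  0.87  1.19]
1 1.78 [0.559 0.116] [-0.45  0.4   0.23  1.89 -0.12  0.86  1.61]
1 2.28 [0.541 0.116] [-0.39  0.38  0.13  1.93 -0.07  0.84  2.05]
1 2.77 [0.525 0.108] [-0.31  0.35  0.04  1.96 -0.02  0.83  2.5 ]
0 0.79 [0.584 0.092] [-0.69  0.49  0.63  1.86 -0.36  0.9  -0.67]
0 1.28 [0.574 0.107] [-0.67  0.46  0.56  1.88 -0.31  0.89 -0.25]
0 1.78 [0.559 0.116] [-0.65  0.43  0.48  1.9  -0.26  0.87  0.17]
0 2.28 [0.541 0.116] [-0.61  0.39  0.41  1.94 -0.21  0.85  0.61]
0 2.77 [0.525 0.108] [-0.55  0.36  0.33  1.98 -0.16  0.83  1.07]
2 0.79 [0.584 0.092] [-0.34  0.43  0.14  1.84 -0.08  0.87  2.2 ]
2 1.28 [0.574 0.107] [-0.25  0.42 -0.01  1.85  0.    0.87  2.6 ]
2 1.78 [0.559 0.116] [-1.05  0.65  1.11  1.92 -0.69  1.02 -2.55]
2 2.28 [0.541 0.116] [-1.07  0.62  1.11  1.96 -0.67  0.99 -2.07]
2 2.77 [0.525 0.108] [-1.09  0.58  1.12  2.   -0.65  0.97 -1.58]
False
6.2833 [0.64006032 0.12000897 0.05008893] [-0.29583586 -0.16844578  0.04890095] [-0.8955297   0.84905286  1.02202902  1.77424538 -0.84545577  1.02734218
 -1.89514395]
```

```bash
python3 - <<'E'
from h import *
s=robot.sense(); print(s['t'],s['opening'],s['tcp_pos'],s['tcp_rot'],s['wrist_force'])
a=snap('wrist','w1');b=snap('scene','s1');c=snap('top','t1')
i=np.vstack([np.hstack([a['image'],b['image']]),np.hstack([c['image'],c['image']])])[:,:,::-1]
cv2.imwrite('pics/m1.png',cv2.resize(i,(800,600),interpolation=cv2.INTER_AREA))
print(px(c,344/1.5,245/1.5).round(3))
E
```

```text
7.1 -0.00032771380525945415 [0.63930178 0.12029919 0.14910292] [ 3.14059392e+00  1.27696138e-03 -7.80582370e-01] [-0.10216726  0.23880476 -0.57507271]
[0.654 0.063 0.001]
```

View pics/m1.png

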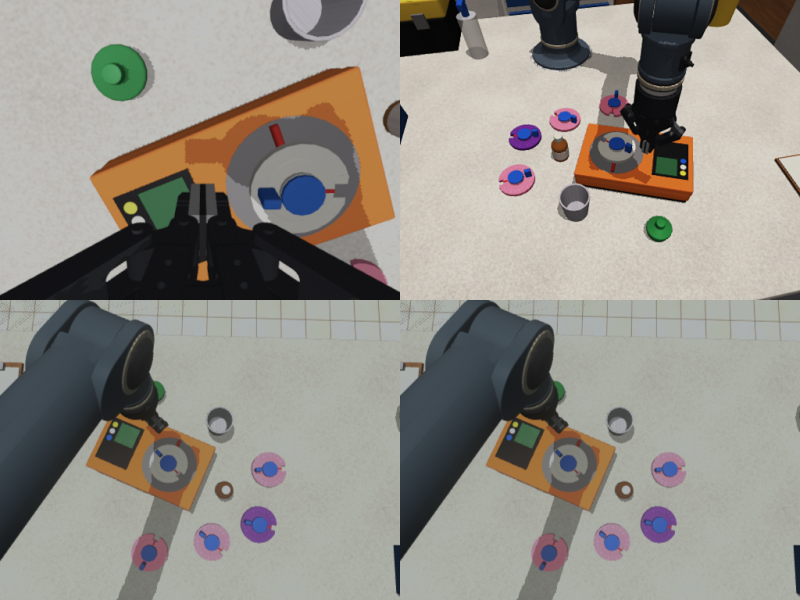

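The wrist view (top left) shows the shut fingertip at about (203,185); the cover is unmoved, with its tab at about (268,198). The missed contact needs explaining, so I'll project the TCP into the views and compare it with depth there.

```bash
python3 - <<'E'
from h import *
P=np.array([.6393,.1203,.149])
for n in ('w1','s1','t1'):
    f=load(n)
    for dz in (0,-.011):
        c=f['R']@(P+[0,0,dz])+f['t']; print(n,dz,(f['cx']+f['fx']*c[0]/c[2]).round(1),(f['cy']+f['fy']*c[1]/c[2]).round(1),c[2].round(3))
f=load('w1')
for v in (225,230,236,242,250,260): print(v,[px(f,u,v).round(3).tolist() for u in (255,262,268)])
f0=f['image'][200:330,190:350][:,:,::-1]; g=load('s1')['image'][140:230,250:380][:,:,::-1]
cv2.imwrite('pics/m2.png',np.hstack([cv2.resize(f0,(480,390)),cv2.resize(g,(320,222*1)).copy() if 0 else cv2.copyMakeBorder(cv2.resize(g,(320,222)),0,168,0,0,0)]))
E
```

```text
w1 0 259.8 237.9 0.174
w1 -0.011 259.8 229.1 0.185
s1 0 313.2 197.7 0.636
s1 -0.011 312.5 201.7 0.645
t1 0 191.4 152.9 0.648
t1 -0.011 192.4 154.4 0.659
225 [[0.62, 0.145, 0.06], [0.616, 0.141, 0.06], [0.612, 0.137, 0.06]]
230 [[0.617, 0.148, 0.06], [0.613, 0.144, 0.06], [0.609, 0.14, 0.06]]
236 [[0.649, 0.114, 0.171], [0.646, 0.112, 0.17], [0.645, 0.11, 0.172]]
242 [[0.649, 0.114, 0.177], [0.647, 0.112, 0.177], [0.645, 0.11, 0.178]]
250 [[0.649, 0.114, 0.184], [0.647, 0.112, 0.184], [0.645, 0.11, 0.184]]
260 [[0.649, 0.114, 0.193], [0.647, 0.112, 0.192], [0.645, 0.11, 0.192]]
```

View pics/m2.png

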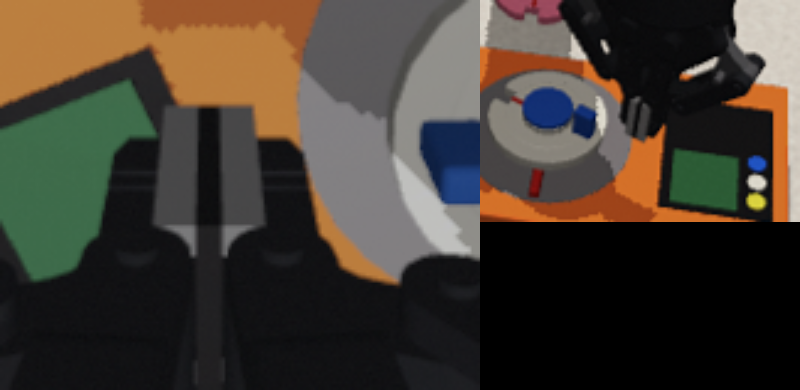

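The depth places the shut tip some 10–20 mm higher than nose_length suggests, which explains the missed touch. I'll probe again, deeper.

```bash
python3 - <<'E'
from h import *
robot.move_straight([.635,.12,.06],vel=.2)
print(robot.move_straight([.635,.12,.02],vel=.03,contact_N=4)); s=robot.sense(); print(s['t'],s['tcp_pos'],s['wrist_force'])
robot.move_straight([.635,.12,.14],vel=.2)
E
```

```text
True
8.55 [0.63504044 0.12003336 0.04388076] [-0.72425888  1.01052194  4.94469507]
```

```bash
cat >> h.py <<'E'
def at(phi,off,z,vel=.04,r=.036):
    p,y=pose(phi,off,r=r); robot.move_straight([*p,z],vel=vel,attitude=[np.pi,0,y])
E
python3 - <<'E'
from h import *
Z=.080
p,y=pose(.79,.034,r=.036)
robot.goto([*p,.13],[np.pi,0,y]); at(.79,.034,Z,.1)
print(robot.sense()['t'],robot.sense()['wrist_force'])
at(.79,.018,Z)
for phi in np.arange(.95,2.63,.1667):
    at(phi,.016,Z); s=robot.sense(); print(round(phi,2),round(s['t'],2),s['wrist_force'].round(1))
a=snap('wrist','w2');c=snap('top','t2');b=snap('scene','s2')
i=np.hstack([cv2.resize(a['image'],(400,300)),cv2.resize(c['image'][150:270,160:320],(400,300),interpolation=cv2.INTER_CUBIC)])
i=np.vstack([i,np.hstack([cv2.resize(b['image'][130:250,210:370],(400,300),interpolation=cv2.INTER_CUBIC),cv2.resize(c['image'],(400,300))])])
cv2.imwrite('pics/m3.png',i[:,:,::-1])
E
```

```text
10.1583 [-0.12982663 -0.42209908  1.17581663]
0.95 11.07 [-0.4  0.5  0.2]
1.12 11.38 [-1.  -0.1 -0.1]
1.28 11.7 [-0.   0.4  0.2]
1.45 12.02 [-0.1  0.2  0.2]
1.62 12.33 [ 1.1 -0.1 -0.3]
1.78 12.65 [-0.5  0.  -0.2]
1.95 12.97 [ 0.6 -0.3  0.8]
2.12 13.28 [ 0.4 -0.7 -0.7]
2.28 13.6 [ 1.2  0.1 -0.3]
2.45 13.92 [-0.2 -1.   0.4]
2.62 14.23 [0.9 0.8 0.4]
```

View pics/m3.png

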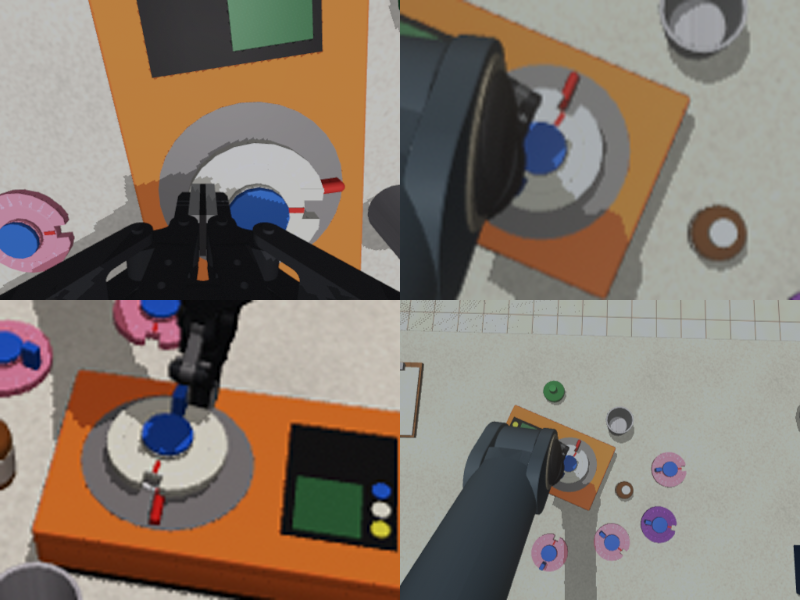

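The push works: in the wrist panel the notch, at about (315,205), has nearly reached the pin at (332,187). I'll measure the red line and pin angles by colour and depth in the same frame.

```bash
cat >> h.py <<'E'
def reds(f):
    """angles about C of red line (cover) and pin, rays cut with known heights"""
    im=f['image'].astype(int); m=(im[...,0]>90)&(im[...,1]<.45*im[...,0])&(im[...,2]<.45*im[...,0])
    v,u=np.nonzero(m); L=[];Pn=[];B=[]
    for a,b in zip(u,v):
        p=px(f,a,b,.082); q=px(f,a,b,.070)
        if np.linalg.norm(p[:2]-C)<.036 and np.linalg.norm(p[:2]-C)>.02: L.append(p[:2]-C)
        elif .046<np.linalg.norm(q[:2]-C)<.07: Pn.append(q[:2]-C)
    blue=(im[...,2]>90)&(im[...,0]<.5*im[...,2])&(im[...,1]<.75*im[...,2]); v,u=np.nonzero(blue)
    for a,b in zip(u,v):
        p=px(f,a,b)
        if abs(p[2]-.093)<.004 and np.linalg.norm(p[:2]-C)<.03: B.append(p)
    for n,x in (('line',L),('pin',Pn)):
        if x: x=np.array(x); mm=x.mean(0); print(n,len(x),mm.round(4),'r',np.linalg.norm(mm).round(4),'ang',np.arctan2(mm[1],mm[0]).round(4))
    if B: B=np.array(B); print('hub',len(B),(B.min(0)+B.max(0))[:2]/2,np.ptp(B,0).round(3),np.median(B[:,2]).round(4))
E
python3 - <<'E'
from h import *
for n in('top0','w2','s2','t2'): print(n); reds(load(n))
E
```

```text
top0
line 3 [-0.0183 -0.018 ] r 0.0257 ang -2.3637
pin 26 [ 0.0523 -0.0204] r 0.0561 ang -0.3724
hub 332 [0.54894662 0.08140297] [0.036 0.037 0.004] 0.0931
w2
line 114 [ 0.0228 -0.0143] r 0.0269 ang -0.5583
pin 349 [ 0.0534 -0.0192] r 0.0567 ang -0.3449
hub 2904 [0.55117466 0.08342197] [0.033 0.034 0.004] 0.0931
s2
line 8 [ 0.0228 -0.0128] r 0.0261 ang -0.5101
pin 184 [-0.0345 -0.018 ] r 0.0389 ang -2.6614
hub 251 [0.54957025 0.08127332] [0.036 0.037 0.004] 0.0922
t2
line 6 [ 0.024  -0.0134] r 0.0275 ang -0.5111
pin 31 [ 0.0509 -0.0201] r 0.0547 ang -0.3751
hub 258 [0.5489885  0.07671574] [0.035 0.028 0.004] 0.0929
  return _methods._mean(a, axis=axis, dtype=dtype,
  ret = ret.dtype.type(ret / rcount)
```

```bash
python3 - <<'E' 2>/dev/null
from h import *
for p in(2.70,2.767): at(p,.016,.080,.03)
for n,c in(('w3','wrist'),('s3','scene'),('t3','top')): print(n); reds(snap(c,n))
a=load('w3')['image'][180:330,230:480]; print(robot.sense()['t'])
b=load('s3')['image'][150:225,240:340]
cv2.imwrite('pics/m4.png',np.vstack([cv2.resize(a,(500,300)),cv2.copyMakeBorder(cv2.resize(b,(400,300),interpolation=cv2.INTER_CUBIC),0,0,0,100,0)])[:,:,::-1])
E
```

```text
w3
line 143 [ 0.0257 -0.0107] r 0.0278 ang -0.3943
pin 338 [ 0.0529 -0.0193] r 0.0563 ang -0.3501
hub 2923 [0.55056082 0.08446928] [0.034 0.033 0.005] 0.0931
s3
line 7 [ 0.0253 -0.0091] r 0.0269 ang -0.3464
pin 170 [-0.0323 -0.0191] r 0.0375 ang -2.6075
hub 257 [0.54956655 0.08122942] [0.037 0.038 0.005] 0.0922
t3
line 8 [ 0.0267 -0.0108] r 0.0288 ang -0.3847
pin 32 [ 0.0507 -0.0199] r 0.0545 ang -0.3739
hub 241 [0.54907828 0.07674396] [0.036 0.028 0.004] 0.0931
15.0417
```

View pics/m4.png

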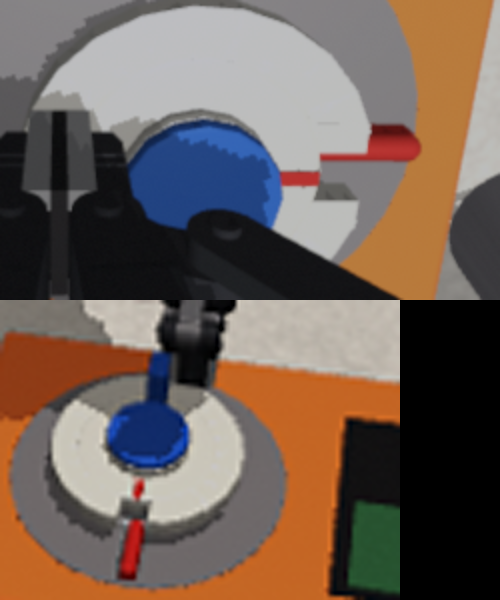

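In the wrist crop the notch corners on the top face are about (320,157), (368,153), (318,186) and (357,197), and the pin's outer end is at (372..420,145). The scene crop shows line (140,488), notch (133,508) and pin (130,550) in one line. I'll check with the corners.

```bash
python3 - <<'E'
from h import *
f=load('w3')
U=lambda x,y,z:px(f,230+x/2,180+y/2,z)[:2]-C
c=[U(*p,.082) for p in((320,157),(368,153),(318,186),(357,197))]
for q in c: print(q.round(4),np.linalg.norm(q).round(4),np.arctan2(q[1],q[0]).round(3))
e=np.array([np.cos(PIN),np.sin(PIN)]);n=np.array([-e[1],e[0]])
print('in pin frame',[(round(q@e,4),round(q@n,4)) for q in c])
for p in((375,126),(375,160),(415,130),(415,160),(420,147)):
    q=U(*p,.067); print('pin',round(q@e,4),round(q@n,4))
E
```

```text
[ 0.0315 -0.0071] 0.0323 -0.223
[ 0.0433 -0.0106] 0.0445 -0.24
[ 0.0287 -0.0152] 0.0325 -0.486
[ 0.0374 -0.0222] 0.0435 -0.535
in pin frame [(np.float64(0.0319), np.float64(0.0049)), (np.float64(0.0441), np.float64(0.006)), (np.float64(0.0323), np.float64(-0.0036)), (np.float64(0.0429), np.float64(-0.0069))]
pin 0.0526 0.0062
pin 0.054 -0.0044
pin 0.064 0.005
pin 0.0654 -0.0044
pin 0.0662 -0.0003
```

The outer notch corners and the pin put the cover about 0.02 rad short, so I'll push that bit further. Then I'll back off, move over the hub with the jaw line across the tab direction, and press under force guard.

```bash
python3 - <<'E' 2>/dev/null
from h import *
at(2.787,.016,.080,.02)
at(2.787,.028,.080,.05)
p,_=pose(2.787,.028,r=.036); robot.move_straight([*p,.13],vel=.15)
reds(snap('top','t4')); 
robot.goto([*C,.13],[np.pi,0,2.77]); 
robot.move_straight([*C,.085],vel=.1)
h=robot.move_straight([*C,.064],vel=.02,contact_N=15); s=robot.sense(); print(h,s['t'],s['tcp_pos'],s['wrist_force'])
E
```

```text
line 7 [ 0.0276 -0.0111] r 0.0297 ang -0.3818
pin 31 [ 0.0509 -0.0199] r 0.0547 ang -0.3719
hub 324 [0.54905913 0.08047331] [0.036 0.035 0.003] 0.0928
True 18.9333 [0.54919758 0.08105044 0.06882058] [-1.08762852 -0.15171251  5.10303143]
```

It went down 8 mm: the tip is at 0.0848 m against 0.085 expected. I'll press once more, harder, then retreat and check.

```bash
python3 - <<'E' 2>/dev/null
from h import *
h=robot.move_straight([*C,.060],vel=.02,contact_N=25); s=robot.sense(); print(h,s['t'],s['tcp_pos'],s['wrist_force'])
robot.move_straight([*C,.15],vel=.1)
robot.goto([.53,.30,.25],[np.pi,0,2.77])
f=snap('top','t5');g=snap('scene','s5'); print(robot.sense()['t'])
Z=[]
for v in range(180,245):
    for u in range(180,255):
        p=px(f,u,v); r=np.linalg.norm(p[:2]-C)
        if r<.044 and p[2]>.055: Z.append((*(p[:2]-C),p[2],r))
Z=np.array(Z); hub=Z[Z[:,3]<.017]; rim=Z[(Z[:,3]>.024)&(abs(Z[:,2]-.078)<.008)]
print('hub z',np.median(hub[:,2])); A=np.c_[rim[:,:2],np.ones(len(rim))]; print('rim plane',np.linalg.lstsq(A,rim[:,2],rcond=None)[0],np.median(rim[:,2]),len(rim))
a=f['image'][165:255,170:280]; b=g['image'][130:220,230:340]
cv2.imwrite('pics/m5.png',np.hstack([cv2.resize(x,(400,327),interpolation=cv2.INTER_CUBIC) for x in(a,b)])[:,:,::-1])
E
```

```text
True 19.1833 [0.5492261  0.08103212 0.06881422] [-1.30552149 -0.28454533  5.3350044 ]
21.2083
hub z 0.08501177816556502
rim plane [-0.00739128 -0.00018992  0.07375401] 0.07375141228266932 1101
```

View pics/m5.png

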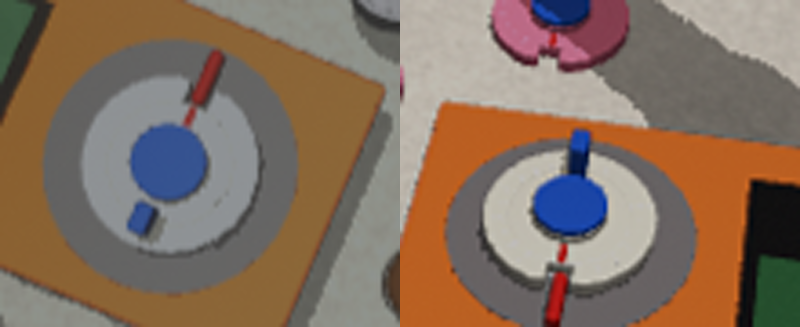

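The pin (208,78) lies in the notch. The hub reads 85.0 mm and the rim 73.8 mm, with a tilt under 0.01 rad, so the cover is home and level. The hand is well clear.

```bash
python3 -c "
from plant import robot
robot.sleep(0.5); print(robot.close_job())"
```

```text
the job is handed in; nothing more can be done
None
```

The cover was turned to the pin and pressed home, level to within 0.01 rad; the hand is clear and the job was handed in at about 22 s, though no verdict came back.

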